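# Set the eel pin in the filleting board

## Robot

A 6-joint arm with a two-finger parallel gripper is mounted at the origin on the work surface. World frame = base frame: x ahead of the robot, y to its left, z up, the work surface at z = 0. Lengths are in mm, angles in rad, forces in N, time in s.
With the tool pointing down it reaches from about 350 to 775 mm from the base axis. Payload 7.3 kg.
Tool frame: the origin (TCP) lies midway between the tips of the shut fingers; the grasp point (between the pads) lies 19 mm behind it; z points along the fingers, y is the line along which they close (so a half turn about z gives the same grasp; the last joint's range is limited). The gripper opens to 92 mm and grips with 3 to 60 N. Pads are 19 mm wide; open, the fingers measure 130 mm over their backs; the gripper's body (75 mm by 190 mm) begins 47 mm behind the grasp point.
Start: joints at [-1.288, 0.342, 1.524, -0, 1.275, -0.146], TCP at [218.308, -477.479, 226.741] pointing down, gripper open.
Joint ranges: [-2.53, 2.53], [-0.77, 2.02], [0.04, 2.7], [-1, 4.14], [0.28, 2.66], [-3.11, 3.11]. Speed limits (rad/s): [2.57, 2.57, 3.14, 3.14, 3.14, 3.14].

## Interface

Orientations are given as [roll, pitch, yaw] about the fixed x, y, z axes, in that order (R = Rz(yaw) Ry(pitch) Rx(roll)).
In Python, from plant import bot gives the robot as it stands.
- The arm moves only by the tool jog_arm, never from a script. Its arguments are lists of equal length, an entry for each row: "dp": the shift along the tool's x, y, z in m, a list of three; "twist": the turn about the tool's z in degrees. A call has 1 to 10 rows; each row shifts and turns the commanded pose from where the row before left it, along the tool's axes as they then stand; what a row does not reach is not made up. A row lasts 1/8 s, in which the tool goes at most 62.5 mm and 10.7 degrees, less where a joint would pass 70% of its speed; a pose out of reach is approached as far as the arm can. A call is refused whole if a number of a shift passes 0.0625 or a number of a turn 10.7, either way. A call with a gripper value outside its range is refused whole. "jaw" is the finger opening in m, from 0 to 0.0918, set as the call begins (left out, the last holds). The fingers move at their own pace and stop on an object; the grip force is fixed at half the most. Time passes only in rows, so rows that do not move let the fingers close. It gives the time, the measured TCP pose, the force, the opening and the grip force at its end, in the units of the state.
- bot.get_obs(): the state, without advancing time (a new reading comes with each control period).
- bot.capture(name): name is "scene" or "top" or "wrist"; returns the picture (400x640x3 uint8, blue, green, red); there is no depth.
- bot.camera_params(name): a dict with "fx", "fy", "cx", "cy" (pixels), "R" (3x3) and "t" (3): a world point X has camera coordinates R X + t. Camera axes: x right, y down, z forward; pixel columns grow to the right and rows downward; lengths in mm; the calibration is good to about 2 mm. The wrist camera is an equidistant fisheye: a pixel r from the principal point sees the ray r / f radians off the axis. A picture is of the moment at which its call begins: read the wrist's pose just before it. camera_params takes no time and is no camera call; for the wrist camera it gives the pose at the moment of the call.
- bot.close_job(): hands the job in; it is judged then, once.
Trained networks look in the newest picture that a camera, given by its name, has taken for a name from the list of things; names that differ only in an ending like _2 or _b are one class to them, and where a whole thing is asked for, a point or a joint stands for the part that bears it (a point fixed in the world has none). Each returns a list of dicts, best first, with "confidence" (0 to 1); they miss things now and then, are a little off and sometimes report something else, mostly with a low value. They report only what shows in the picture. A call takes as long as a camera call. They do not tell look-alikes from the thing itself.
- bot.find_in(camera, label): "bbox" ([centre column, centre row, width, height] in pixels, round what is visible of it).
- bot.masks_of(camera, label): "pixels" (400x640 bool, what is visible of it) and "bbox" ([centre column, centre row, width, height] in pixels, round what is visible of it).
The state is a dict: "time": time; "joint_positions": joint angles; "dq": joint speeds; "tau": joint torques, N m; "tool_pos": TCP position; "tcp_rot": TCP orientation; "contact_force": force on the tool from outside, world axes, zero at the start; "moment": the same for the moment, N m; "grip_width": finger opening in mm; "finger_force": force on a finger pad.
Only numpy, scipy, OpenCV 4.12 (cv2) and the standard library are available. Lean on these libraries where they do the work, as an engineer would, in place of code of your own. Each camera call takes 0.05 s, during which the arm holds its last target. There are 200 camera calls.

## Task

Draw the T-handled eel pin out of the tool block and set it in the blind hole near the right-hand end of the white filleting board, as an eel cutter does by feel: put the tip down lightly on the bare board beside the hole, slide it over the face until it drops in, and push it fully home. Let go and leave it standing there upright. Never bear hard on the board with the pin (25 N marks it; a few newtons are plenty), and leave the knife, the scaler, the bowl and the packing trays where they lie.

Things in the scene. Friction and masses are not known exactly. Their poses are not given: they have to be found in the camera images.
- tray: Shallow stainless draining tray, fixed, 224 mm (x) by 508 mm (y), 16 mm rim; origin at the centre of its underside, x away from the robot, -y to the robot's right, z up. In it, square with it, lies a plain white plastic filleting board, 200x480x40 mm, its level face 43 mm above the tray's origin. The heavy board stays put under light forces; the contact gives about 0.05 mm per N; the pin pressing above 25 N marks it.
- hole_nominal (a point): Where the mouth of the board's one blind hole would be if the board lay centred in the tray (tray x +30, y -180, z 43 mm). The board has play: the hole is off this point by up to 8 mm along the tray's x and up to 10 mm along its y, and must be found. The hole is upright, unmarked, square-edged, 9.6 mm in diameter, 25 mm deep; the nearest board edge is 60 mm from it. Axes as the tray's.
- pin: Loose eel pin, about 110 g: steel shank 8 mm in diameter, its last 9 mm tapering to a flat 5 mm tip; a 14 mm collar 67 to 85 mm above the tip; across the top a flat-sided wooden T-handle 72 mm long (x), 18 mm wide (y), 24 mm high, 85 to 109 mm above the tip. Origin at the tip, z up the shank. Starts upright in the tool block, collar on the block's top, tip 67 mm below that top.
- block: White plastic tool block, fixed to the table, 80 by 80 mm and 85 mm high, with one upright 10 mm socket 77 mm deep in the middle of its top, in which the pin stands, and an empty narrow knife slot beside it; origin at the centre of its underside.
- knife: Bystander: short eel knife with a 130 mm steel blade and a 110 mm round wooden handle, lying along the left part of the board; origin under the root of the blade, x towards the blade's point, 22 mm high.
- scaler: Bystander: brass-headed fish scaler with a wooden handle, 195 mm long, 18 mm high, lying on the table; origin under its middle, x towards the head.
- bowl: Bystander: stainless bowl, 120 mm across, 50 mm high; origin at the centre of its underside.
- packs: Bystander: short stack of empty white foam packing trays, 130 by 100 mm, 34 mm high; origin at the centre of its underside.
There are look-alikes about, which are no part of the job. What is shaped like the pin but red or yellow is not meant.

How it is judged (in metres and radians):
On the way, in this order (a step that is already met when the one before it is completed fails the run):
1. the pin is drawn clear of the tool block (z of pin in the frame of block above 0.088 m), for 0.1 s.
2. the pin's tip rests on the face of the board beside the hole (within 50 mm of where the hole would be with the board centred) (x of pin in the frame of tray between -0.02 and 0.08 m and y of pin in the frame of tray between -0.23 and -0.13 m and z of pin in the frame of tray between 0.0405 and 0.0455 m and contact force between pin and tray above 0.4 N), for 0.2 s.
3. the tip has dropped at least 8 mm into the hole (x of pin in the frame of tray between 0.015 and 0.045 m and y of pin in the frame of tray between -0.197 and -0.163 m and z of pin in the frame of tray between 0.01 and 0.035 m), for 0.2 s.
At the end, for the whole second after the job is handed in: The pin stands in the board's hole, its tip within 2.5 mm of the hole's bottom (at least 22.5 mm below the board's face), upright within 7 degrees, at rest and released (x of pin in the frame of tray between 0.015 and 0.045 m and y of pin in the frame of tray between -0.197 and -0.163 m and z of pin in the frame of tray between 0.01 and 0.0205 m and angle between pin's own z axis and vertical below 0.12 rad and linear speed of pin below 0.02 m/s); the robot touches nothing.
It fails at once if the pin presses on the board or tray with more than 25 N (contact force between pin and tray above 25 N).
It fails at once if the knife, the scaler, the bowl or the packing trays are moved more than 15 mm (distance of any of knife, scaler, bowl, packs from where it was at the start of the episode above 0.015 m).
It also fails if it takes over 72 s, if anything falls off the work surface, if the arm or the gripper's body presses on something with over 40 N, if the wrist force passes 120 N, or if a joint passes its speed limit or range.

## Working session

There is one attempt and no reset: what is moved stays moved. The work goes in short steps, Python scripts to look and compute and a tool call to move; the robot and the scene stay as the last step left them, time stands still between calls to the robot, and variables do not carry over. Pictures are saved under pics/ and viewed, at most 10 in all, crops included, and the job is handed in when it is done.

Besides the shell and the picture viewer there is one more tool, called after "Call:" in YAML: its name, and indented under it one key for each argument. jog_arm: Moves the arm, as the interface text tells. Its arguments: {"type":"object","properties":{"dp":{"type":"array"},"twist":{"type":"array"},"jaw":{"type":"number"}},"required":["dp","twist"]}

```bash
mkdir -p pics; ls; cat > h.py <<'E'
import numpy as np, cv2
from plant import bot
def ray(cam,u,v):
    p=bot.camera_params(cam);R=np.array(p["R"]);t=np.array(p["t"])
    d=np.array([(u-p["cx"])/p["fx"],(v-p["cy"])/p["fy"],1.])
    return -R.T@t, R.T@d
def onz(cam,u,v,z):
    c,d=ray(cam,u,v); return c+d*(z-c[2])/d[2]
def proj(cam,X):
    p=bot.camera_params(cam);x=np.array(p["R"])@np.array(X)+np.array(p["t"])
    return p["fx"]*x[0]/x[2]+p["cx"],p["fy"]*x[1]/x[2]+p["cy"]
E
python3 - <<'E'
from h import *
print(bot.get_obs())
a=bot.capture("scene");b=bot.capture("top")
cv2.imwrite("pics/s.png",a);cv2.imwrite("pics/t.png",b)
for c in("scene","top"):
  p=bot.camera_params(c);print(c,p)
  for n in("pin","block","tray"):
    print(c,n,[(np.round(r["bbox"],1).tolist(),round(r["confidence"],2)) for r in bot.find_in(c,n)])
E
```

```text
pics
{'time': 0.0, 'joint_positions': array([-1.28799906e+00,  3.42714981e-01,  1.52503753e+00, -1.42674130e-05,
        1.27537866e+00, -1.46012367e-01]), 'dq': array([ 9.24942454e-04, -5.66386135e-04,  4.80435097e-04, -5.46288627e-05,
       -3.63096386e-04, -1.21698706e-05]), 'tau': array([-7.19100171e-05, -4.31237555e+01, -2.44226557e+01,  7.18872109e-02,
        5.59757254e-02, -1.17280642e-04]), 'tool_pos': array([ 218.18323782, -477.06302268,  226.04181669]), 'tcp_rot': array([-3.14006852e+00, -2.10347939e-04,  4.28813635e-01]), 'contact_force': array([ 0.32985964,  1.13486605, -0.24837479]), 'moment': array([ 0.00910819, -0.04774979, -0.02872894]), 'finger_force': 0.0, 'grip_width': 91.94555351097914}
scene {'fx': 459.7724120603555, 'fy': 459.7724120603555, 'cx': 322.3239733571324, 'cy': 197.40942545054443, 'R': array([[-0.6567399 ,  0.7539951 , -0.01356804],
       [ 0.55786525,  0.47364459, -0.68150361],
       [-0.50742395, -0.45513975, -0.73168897]]), 't': array([ 379.66564796, -238.09646229, 1787.78137467])}
scene pin [([248.1, 147.2, 12.4, 18.6], 0.59), ([282.2, 133.3, 9.2, 17.6], 0.55), ([311.7, 128.6, 19.8, 22.0], 0.5), ([254.6, 133.8, 23.9, 25.7], 0.45)]
scene block []
scene tray [([356.7, 226.4, 171.8, 116.1], 0.67)]
top {'fx': 387.4775074464869, 'fy': 387.4775074464869, 'cx': 324.57135189352033, 'cy': 196.68876763600622, 'R': array([[ 0.0261671 , -0.99961423, -0.00931015],
       [-0.98665414, -0.02432831, -0.16100232],
       [ 0.16071371,  0.01339886, -0.98691011]]), 't': array([-51.57340041, 531.58558475, 997.67676059])}
top pin [([484.1, 130.4, 31.1, 16.0], 0.81), ([451.9, 186.4, 16.5, 28.6], 0.7), ([445.6, 246.6, 33.2, 16.9], 0.58), ([488.2, 232.3, 30.8, 23.3], 0.52)]
top block [([444.6, 192.4, 48.0, 43.8], 0.6), ([285.1, 206.1, 187.4, 87.9], 0.16)]
top tray [([285.9, 209.2, 192.3, 82.0], 0.61)]
```

View pics/t.png

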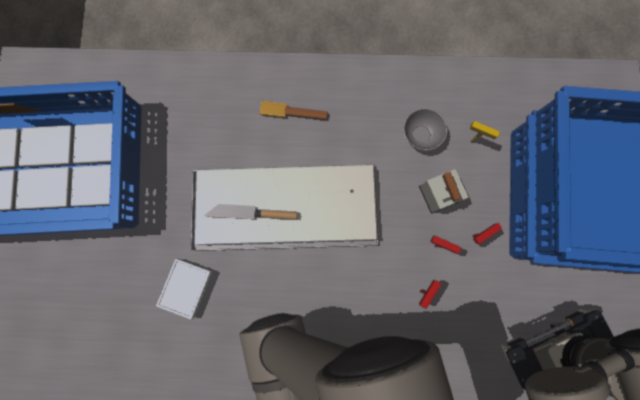

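```bash
python3 - <<'E'
import cv2
a=cv2.imread("pics/s.png")[90:190,210:350];b=cv2.imread("pics/t.png")[100:270,410:530]
a=cv2.resize(a,(400,int(400/140*100)),interpolation=3);b=cv2.resize(b,(400,int(400/120*170)),interpolation=3)
import numpy as np
c=np.zeros((b.shape[0],800,3),np.uint8);c[:a.shape[0],:400]=a;c[:,400:]=b
cv2.imwrite("pics/c.png",c)
E
```

```text
(no output)
```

View pics/c.png

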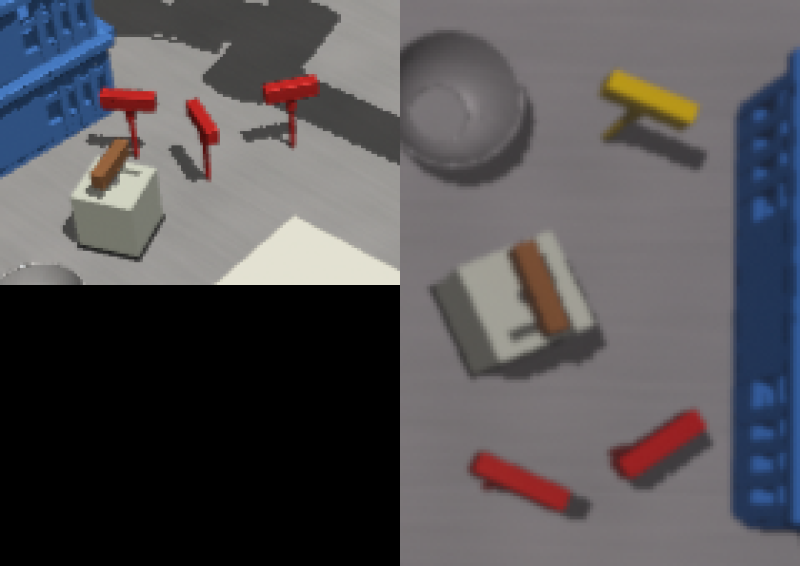

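The brown-handled pin in the block (top 452,187) is the one that fits: it has a wooden handle and stands in the white block. The others are red (446,244; 487,233; 430,293) and yellow (485,130), so they are look-alikes. A dark dot at (352,191) is probably the hole.

```bash
python3 - <<'E'
from h import *
def meas(f,cam,zt,box,col):
    im=cv2.imread(f);x0,y0,x1,y1=box
    hsv=cv2.cvtColor(im,cv2.COLOR_BGR2HSV)
    m=np.zeros(im.shape[:2],bool);m[y0:y1,x0:x1]=col(hsv)[y0:y1,x0:x1]
    return m
w=lambda h:(h[...,0]<18)&(h[...,1]>90)&(h[...,2]>60)
for f,cam,box in(("pics/t.png","top",(425,165,475,215)),("pics/s.png","scene",(235,130,262,163))):
    m=meas(f,cam,115,box,w); v,u=np.nonzero(m)
    c=onz(cam,u.mean(),v.mean(),116)
    P=np.array([onz(cam,a,b,118)[:2] for a,b in zip(u,v)])
    ev=np.linalg.svd(P-P.mean(0),full_matrices=False)[2][0]
    print(cam,len(u),c.round(1),"long yaw",np.arctan2(ev[1],ev[0]),np.ptp((P-P.mean(0))@ev))
im=cv2.imread("pics/t.png");g=cv2.cvtColor(im,cv2.COLOR_BGR2GRAY).astype(float)
s=g[184:198,345:360];wt=np.clip(s.max()-30-s,0,None);print(s.astype(int)[4:10,3:11])
v,u=np.mgrid[184:198,345:360];print("hole",uu:=(u*wt).sum()/wt.sum(),vv:=(v*wt).sum()/wt.sum(),onz("top",uu,vv,43))
i2=cv2.imread("pics/s.png");h=onz("top",uu,vv,43);a,b=proj("scene",h);print(a,b)
g2=cv2.cvtColor(i2,cv2.COLOR_BGR2GRAY);a,b=int(a),int(b);print(g2[b-7:b+8,a-8:a+9])
# board corners
br=cv2.cvtColor(im,cv2.COLOR_BGR2HSV);m=((g>170)).astype(np.uint8);m[:150]=0;m[260:]=0;m[:,:185]=0;m[:,390:]=0
m=cv2.morphologyEx(m,cv2.MORPH_CLOSE,np.ones((15,15)))
r=cv2.minAreaRect(cv2.findNonZero(m));
q=np.array([onz("top",*p,43)[:2] for p in cv2.boxPoints(r)]);print(q.round(1),np.linalg.norm(q-np.roll(q,1,0),axis=1),q.mean(0))
for n,p in dict(r1=(446,244),r2=(487,233),r3=(430,293),y=(485,130)).items(): print(n,onz("top",*p,105).round())
E
```

```text
top 227 [ 555.1 -355.2  116. ] long yaw -2.777329819115632 70.1771076360708
scene 162 [ 547.1 -357.2  116. ] long yaw 0.4371051876289976 139.11939322988707
[[182 181 178 174 173 178 181 181]
 [181 177 160 142 141 163 177 181]
 [181 171 133 104 107 143 172 180]
 [181 169 127  98 102 137 169 180]
 [181 174 147 126 130 153 173 180]
 [183 180 171 165 166 173 179 181]]
hole 351.379781420765 190.67486338797815 [ 550.86056704 -109.71533953   43.        ]
302.62449142595295 193.7772174303902
[[224 224 224 224 224 224 224 224 224 224 224 224 224 224 224 223 223]
 [224 223 223 224 224 224 224 224 223 224 224 224 224 224 224 224 224]
 [224 224 224 224 224 224 224 224 224 224 224 224 224 224 224 224 224]
 [224 224 224 224 224 224 224 223 224 224 224 224 224 223 224 224 224]
 [224 224 224 224 224 224 224 224 224 224 224 224 224 224 224 224 224]
 [224 224 224 224 224 224 224 224 223 224 224 224 224 224 224 224 224]
 [224 224 224 224 224 224 224 224 222 222 224 224 224 224 224 224 224]
 [224 224 224 224 224 224 224 218 189 200 222 224 224 224 224 224 224]
 [224 224 224 224 224 224 218 166 152 139 200 224 224 224 224 224 224]
 [224 223 224 224 223 224 222 203 180 190 224 223 224 224 224 224 224]
 [224 224 224 224 224 224 224 223 224 224 224 223 224 224 224 224 224]
 [224 224 224 224 224 224 224 223 224 224 223 224 224 224 224 224 224]
 [224 224 224 224 224 224 224 224 224 224 224 224 224 224 224 224 224]
 [224 224 224 224 224 224 224 224 224 224 224 224 224 224 224 224 224]
 [223 223 224 224 224 224 224 224 224 224 224 224 224 224 224 224 224]]
[[ 596.4  319.6]
 [ 622.4 -165.9]
 [ 425.4 -172.7]
 [ 399.8  298.2]] [197.76228175 486.29110977 197.07491567 471.60841753] [510.99007402  69.79297141]
r1 [ 412. -341.  105.]
r2 [ 441. -443.  105.]
r3 [ 293. -300.  105.]
y [ 707. -449.  105.]
```

Call:
jog_arm:
  dp:
    - [0,0,-0.03]
    - [0,-0.04,-0.02]
    - [0.04,-0.04,0]
    - [0.06,0,0]
    - [0.06,0,0]
    - [0.06,0,0]
    - [0.06,0.03,0]
    - [0.04,0.03,0]
    - [0.036,0.026,0]
    - [0,0,0]
  twist: [3.7,0,0,0,0,0,0,0,0,0]
  jaw: 0.05

```text
time: 1.65
tool_pos: [550.5, -355.7, 274.4]
tcp_rot: [-3.14, 0.001, 0.366]
contact_force: [-0.1, 0.9, -0.7]
grip_width: 49.9
finger_force: 0.0
```

```bash
cat >> h.py <<'E'
def wray(u,v,p):
    R=np.array(p["R"]);t=np.array(p["t"]);d=np.array([u-p["cx"],v-p["cy"]]);r=np.linalg.norm(d);a=r/p["fx"]
    k=np.array([*(d/r*np.sin(a)),np.cos(a)]) if r>0 else np.array([0,0,1.])
    return -R.T@t,R.T@k
def wonz(u,v,z,p):
    c,d=wray(u,v,p);return c+d*(z-c[2])/d[2]
def to(x,y,z,yaw=None):
    o=bot.get_obs();q=np.array(o["tool_pos"]);w=o["tcp_rot"][2]
    d=np.array([x,y,z])-q
    print("pose",q.round(1),"yaw",round(w,4),"F",np.round(o["contact_force"],2),"M",np.round(o["moment"],2),"t",round(o["time"],2),"tool shift",np.round([d[0]*np.cos(w)+d[1]*np.sin(w),d[0]*np.sin(w)-d[1]*np.cos(w),-d[2]],1), "twist",None if yaw is None else np.degrees(w-yaw))
E
python3 - <<'E'
from h import *
to(555,-355,96,.364)
p=bot.camera_params("wrist");im=bot.capture("wrist");cv2.imwrite("pics/w1.png",im)
h=cv2.cvtColor(im,cv2.COLOR_BGR2HSV)
for r in bot.masks_of("wrist","pin"):
    m=r["pixels"];v,u=np.nonzero(m);hs=np.median(h[m],axis=0)
    P=np.array([wonz(a,b,127,p)[:2] for a,b in zip(u,v)]);ev=np.linalg.svd(P-P.mean(0),full_matrices=False)[2][0]
    print(np.round(r["bbox"],1),round(r["confidence"],2),hs,P.mean(0).round(1),np.arctan2(ev[1],ev[0]),np.ptp((P-P.mean(0))@ev))
E
```

```text
pose [ 550.5 -355.7  274.4] yaw 0.366 F [-0.12  0.89 -0.72] M [-0.01 -0.01  0.  ] t 1.65 tool shift [  4.4   1.  178.4] twist 0.11348640522189471
[386.   80.8  79.7  42.5] 0.61 [ 25. 228. 161.] [ 666.5 -364.4] -0.9947587294311815 78.1552429794537
[318.6 175.6  19.5  68.7] 0.59 [ 14. 150. 158.] [ 558.2 -352.7] -2.7815444065057653 69.2506577314148
[359.7 251.8  16.4   7.3] 0.54 [  1. 140. 168.] [ 496.5 -420.7] -1.2897669988335734 13.82865510206923
[213.6 229.9  17.    9.1] 0.49 [  1. 203. 130.] [ 459.5 -264.8] -1.1164956483945672 20.004112953078412
[283.5 313.8  44.2   7.6] 0.45 [  3. 198.  78.] [ 387.8 -376.1] -1.2048716133931685 48.00547664331803
```

View pics/w1.png

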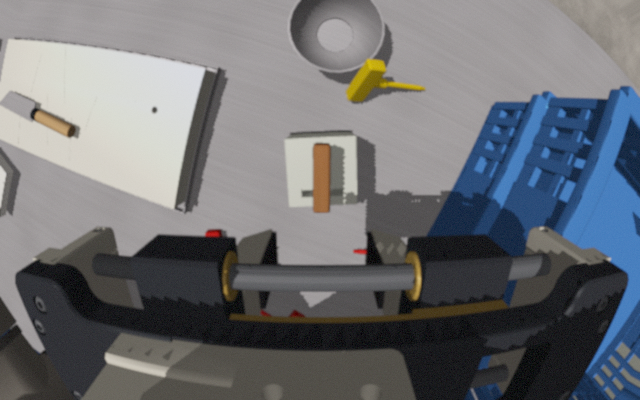

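The wrist picture shows the brown handle at (321,177), square with the tool, the hole at (154,110), and nothing between the fingers. I'll descend and grip.

Call:
jog_arm:
  dp:
    - [0.0065,0.001,0.04]
    - [0,0,0.04]
    - [0,0,0.04]
    - [0,0,0.03]
    - [0,0,0.02]
    - [0,0,0.008]
    - [0,0,0]
  twist: [0.2,0,0,0,0,0,0]

```text
time: 2.62
tool_pos: [554.5, -354.6, 99.4]
tcp_rot: [3.141, -0.0, 0.36]
contact_force: [0.0, 0.1, 0.5]
grip_width: 50.0
finger_force: 0.0
```

Call:
jog_arm:
  dp:
    - [0,0,0]
    - [0,0,0]
    - [0,0,0]
    - [0,0,0]
    - [0,0,0]
    - [0,0,0]
  twist: [0,0,0,0,0,0]
  jaw: 0.012

```text
time: 3.38
tool_pos: [555.1, -354.5, 99.0]
tcp_rot: [3.141, -0.0, 0.361]
contact_force: [-0.2, 0.3, 3.3]
grip_width: 17.6
finger_force: 30.0
```

Call:
jog_arm:
  dp:
    - [0,0,-0.01]
    - [0,0,-0.02]
    - [0,0,-0.03]
    - [0,0,-0.04]
    - [0,0,-0.03]
    - [0,0,0]
    - [0,0,0]
  twist: [0,0,0,0,0,0,0]

```text
time: 4.25
tool_pos: [554.4, -354.1, 227.5]
tcp_rot: [-3.14, 0.001, 0.361]
contact_force: [-0.2, 0.2, -2.1]
grip_width: 17.8
finger_force: 30.0
```

```bash
python3 - <<'E'
from h import *
to(551,-110,196)
p=bot.camera_params("wrist");print(wonz(154,110,43,p))
for c,f in(("scene","s2"),("top","t2"),("wrist","w2")):
    cv2.imwrite(f"pics/{f}.png",bot.capture(c))
o=bot.get_obs();q=o["tool_pos"]
for c in("scene","top"):
    print(c,[np.round(proj(c,[q[0],q[1],q[2]+dz]),1) for dz in (-78,31)])
a=cv2.imread("pics/s2.png");u,v=map(int,proj("scene",q));a=a[v-50:v+70,u-60:u+60]
b=cv2.imread("pics/w2.png")[100:340,200:440]
cv2.imwrite("pics/c2.png",np.hstack([cv2.resize(a,(400,400),interpolation=3),cv2.resize(b,(400,400))]));print(u-60,v-50)
E
```

```text
pose [ 554.4 -354.1  227.5] yaw 0.3607 F [-0.21  0.21 -2.14] M [ 0.02 -0.01  0.02] t 4.25 tool shift [  82.9 -229.6   31.5] twist None
[ 564.01792655 -135.57179004   43.        ]
scene [array([247.6, 139. ]), array([243.1, 112.8])]
top [array([455.3, 183.9]), array([471.8, 174. ])]
184 70
```

View pics/c2.png

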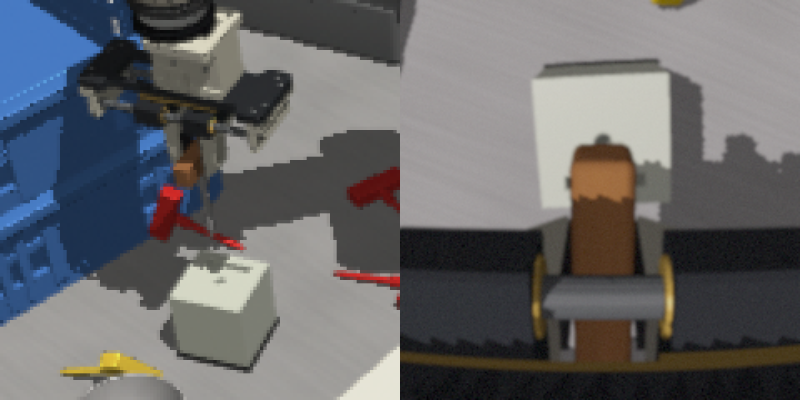

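The pin is held upright and clear of the block, on the tool axis (left panel). The block's empty socket shows below it. I'll carry it to a point short of the hole.

Call:
jog_arm:
  dp:
    - [0.01,-0.03,0]
    - [0.01,-0.04,0]
    - [0.01,-0.04,0]
    - [0.01,-0.04,0]
    - [0.01,-0.04,0]
    - [0.011,-0.025,0.02]
    - [0.01,-0.015,0.03]
    - [0,0,0.03]
    - [0,0,0.008]
    - [0,0,0]
  twist: [0,0,0,0,0,0,0,0,0,0]

```text
time: 5.65
tool_pos: [540.1, -114.4, 140.5]
tcp_rot: [-3.141, 0.001, 0.36]
contact_force: [0.7, -0.1, -0.9]
grip_width: 17.8
finger_force: 30.0
```

```bash
python3 - <<'E'
from h import *
to(539.6,-114.2,140)
p=bot.camera_params("wrist")
a=bot.capture("scene");b=bot.capture("wrist");cv2.imwrite("pics/s3.png",a);cv2.imwrite("pics/w3.png",b)
u,v=map(int,proj("scene",[545,-112,50]));print(u-20,v-25)
a=a[v-25:v+15,u-20:u+20]
cv2.imwrite("pics/c3.png",np.hstack([cv2.resize(a,(400,400),interpolation=3),cv2.resize(b[100:340,200:440],(400,400))]))
q=bot.get_obs()["tool_pos"];print("axis tip proj",proj("scene",[q[0],q[1],q[2]-81]))
E
```

```text
pose [ 540.1 -114.4  140.5] yaw 0.3604 F [ 0.71 -0.05 -0.91] M [-0.01 -0.    0.01] t 5.65 tool shift [-0.4 -0.3  0.5] twist None
283 166
axis tip proj (np.float64(303.3344816590296), np.float64(187.71540674562453))
```

View pics/c3.png

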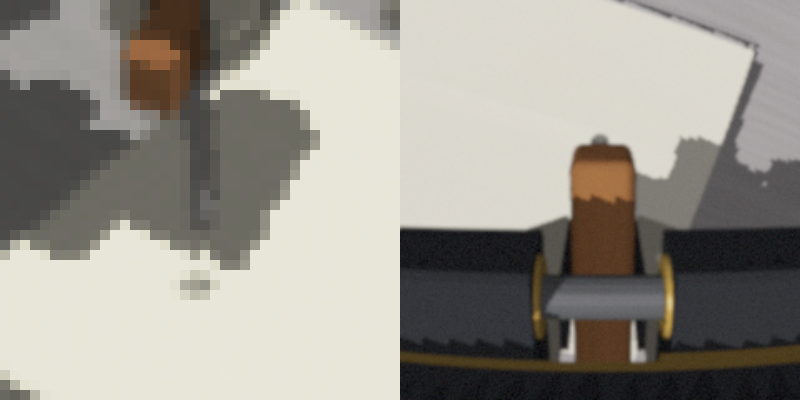

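The tip is at about (303,188) and the hole at (302,194). Both agree with the projections to under a pixel. I'll lower carefully.

Call:
jog_arm:
  dp:
    - [0,0,0.008]
    - [0,0,0.004]
    - [0,0,0.001]
    - [0,0,0.0005]
    - [0,0,0]
  twist: [0,0,0,0,0]

```text
time: 6.38
tool_pos: [540.3, -114.2, 127.3]
tcp_rot: [3.141, -0.0, 0.361]
contact_force: [0.5, -0.4, -0.3]
grip_width: 17.8
finger_force: 30.0
```

Call:
jog_arm:
  dp:
    - [0,0,0.0003]
    - [0,0,0.0003]
    - [0,0,0]
  twist: [0,0,0]

```text
time: 6.75
tool_pos: [540.2, -114.2, 126.6]
tcp_rot: [3.141, 0.0, 0.361]
contact_force: [-0.2, -1.0, -1.2]
grip_width: 17.9
finger_force: 30.0
```

Call:
jog_arm:
  dp:
    - [0,0,0.0003]
    - [0,0,0.0003]
    - [0,0,0]
  twist: [0,0,0]

```text
time: 7.12
tool_pos: [540.2, -114.2, 126.0]
tcp_rot: [3.142, 0.0, 0.361]
contact_force: [0.6, -0.0, -1.0]
grip_width: 18.0
finger_force: 30.0
```

Call:
jog_arm:
  dp:
    - [0,0,0.0003]
    - [0,0,0.0003]
    - [0,0,0]
  twist: [0,0,0]

```text
time: 7.5
tool_pos: [540.2, -114.2, 125.4]
tcp_rot: [3.142, 0.0, 0.361]
contact_force: [0.2, 0.2, -1.2]
grip_width: 18.1
finger_force: 30.0
```

Call:
jog_arm:
  dp:
    - [0,0,0.0003]
    - [0,0,0.0002]
    - [0,0,0]
  twist: [0,0,0]

```text
time: 7.88
tool_pos: [540.2, -114.2, 124.9]
tcp_rot: [3.142, 0.0, 0.361]
contact_force: [-0.6, -0.2, -1.8]
grip_width: 17.4
finger_force: 30.0
```

Call:
jog_arm:
  dp:
    - [0,0,0.0003]
    - [0,0,0.0002]
    - [0,0,0]
  twist: [0,0,0]

```text
time: 8.25
tool_pos: [540.2, -114.2, 124.4]
tcp_rot: [3.142, 0.0, 0.361]
contact_force: [-0.4, -0.4, -2.0]
grip_width: 17.7
finger_force: 30.0
```

Call:
jog_arm:
  dp:
    - [0,0,0.0003]
    - [0,0,0.0002]
    - [0,0,0]
  twist: [0,0,0]

```text
time: 8.62
tool_pos: [540.2, -114.2, 124.0]
tcp_rot: [3.141, -0.0, 0.361]
contact_force: [-0.7, -0.1, -0.7]
grip_width: 17.7
finger_force: 30.0
```

Call:
jog_arm:
  dp:
    - [0,0,0.0002]
    - [0,0,0.0002]
    - [0,0,0]
  twist: [0,0,0]

```text
time: 9.0
tool_pos: [540.3, -114.2, 123.8]
tcp_rot: [3.141, -0.0, 0.361]
contact_force: [-1.3, 0.0, 3.6]
grip_width: 17.7
finger_force: 30.0
```

Call:
jog_arm:
  dp:
    - [0,0,0.0002]
    - [0,0,0.0001]
    - [0,0,0]
  twist: [0,0,0]

```text
time: 9.38
tool_pos: [540.4, -114.2, 123.7]
tcp_rot: [3.141, -0.001, 0.361]
contact_force: [-0.8, 0.3, 5.1]
grip_width: 17.8
finger_force: 30.0
```

Call:
jog_arm:
  dp:
    - [0.001,0,0]
    - [0.001,0,0]
    - [0.0015,0,0]
    - [0.0015,0,0]
    - [0,0,0]
  twist: [0,0,0,0,0]

```text
time: 10.0
tool_pos: [544.2, -112.4, 123.6]
tcp_rot: [-3.141, 0.001, 0.361]
contact_force: [-4.0, -0.5, 6.5]
grip_width: 17.8
finger_force: 30.0
```

Call:
jog_arm:
  dp:
    - [0.001,0,0]
    - [0.001,0,0]
    - [0,0,0]
  twist: [0,0,0]

```text
time: 10.38
tool_pos: [546.0, -111.7, 123.4]
tcp_rot: [-3.141, 0.002, 0.361]
contact_force: [-3.7, -0.4, 6.1]
grip_width: 17.6
finger_force: 30.0
```

Call:
jog_arm:
  dp:
    - [0.001,0,0]
    - [0.001,0,0]
    - [0,0,0]
  twist: [0,0,0]

```text
time: 10.75
tool_pos: [547.8, -111.1, 123.3]
tcp_rot: [-3.141, 0.002, 0.361]
contact_force: [-3.5, 0.2, 5.1]
grip_width: 17.6
finger_force: 30.0
```

Call:
jog_arm:
  dp:
    - [0.001,0,0]
    - [0.0005,0,0]
    - [0,0,0]
  twist: [0,0,0]

```text
time: 11.12
tool_pos: [549.1, -110.5, 123.2]
tcp_rot: [-3.141, 0.002, 0.361]
contact_force: [-2.2, 0.3, 5.3]
grip_width: 18.1
finger_force: 30.0
```

Call:
jog_arm:
  dp:
    - [0.001,0,0]
    - [0.0005,0,0]
    - [0,0,0]
  twist: [0,0,0]

```text
time: 11.5
tool_pos: [551.1, -109.9, 123.1]
tcp_rot: [-3.141, 0.001, 0.361]
contact_force: [-3.0, -0.2, 3.5]
grip_width: 17.5
finger_force: 30.0
```

Call:
jog_arm:
  dp:
    - [0.001,0,0]
    - [0.0005,0,0]
    - [0,0,0]
  twist: [0,0,0]

```text
time: 11.88
tool_pos: [553.1, -109.5, 123.2]
tcp_rot: [3.141, -0.0, 0.361]
contact_force: [-1.5, -1.3, 2.8]
grip_width: 17.7
finger_force: 30.0
```

Call:
jog_arm:
  dp:
    - [0.001,0,0]
    - [0.0005,0,0]
    - [0,0,0]
  twist: [0,0,0]

```text
time: 12.25
tool_pos: [554.6, -108.9, 123.2]
tcp_rot: [3.141, -0.001, 0.361]
contact_force: [-1.0, -0.5, 0.8]
grip_width: 17.9
finger_force: 30.0
```

Call:
jog_arm:
  dp:
    - [0,0,0.0003]
    - [0,0,0.0002]
    - [0,0,0]
  twist: [0,0,0]

```text
time: 12.62
tool_pos: [554.6, -108.9, 123.1]
tcp_rot: [3.141, -0.001, 0.361]
contact_force: [-0.0, -0.4, 4.3]
grip_width: 17.8
finger_force: 30.0
```

```bash
python3 - <<'E'
from h import *
to(551,-110,123)
a=bot.capture("scene");cv2.imwrite("pics/s4.png",a)
q=bot.get_obs()["tool_pos"];print(proj("scene",[q[0],q[1],43]))
cv2.imwrite("pics/c4.png",cv2.resize(a[166:206,283:333],(750,600),interpolation=3))
E
```

```text
pose [ 554.6 -108.9  123.1] yaw 0.3607 F [-0.01 -0.44  4.29] M [-0.03  0.2  -0.  ] t 12.62 tool shift [-3.7 -0.2  0.1] twist None
(np.float64(302.0519973832405), np.float64(194.50578038128987))
```

View pics/c4.png

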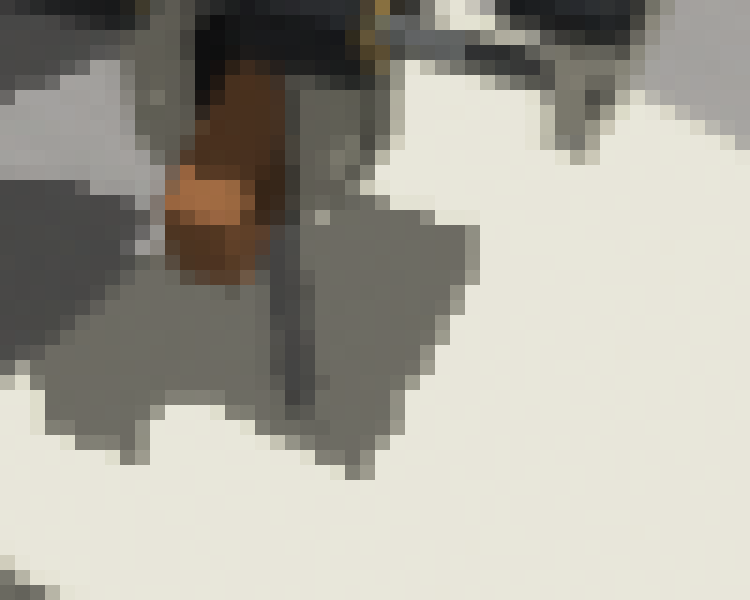

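```bash
python3 - <<'E'
from h import *
for n,p in dict(hole=(302.2,194.0),tip=(302.5,193.0),tip2=(302.7,192.7)).items(): print(n,onz("scene",*p,43).round(1))
a=cv2.cvtColor(cv2.imread("pics/s3.png"),6);print(a[190:198,297:308])
b=cv2.cvtColor(cv2.imread("pics/s4.png"),6);print(b[184:200,296:312])
E
```

```text
hole [ 552.5 -110.1   43. ]
tip [ 548.5 -112.4   43. ]
tip2 [ 547.1 -112.9   43. ]
[[229 229 220 126 122 111 123 106 106 107 110]
 [229 229 229 229 220 153 220 122 107 106 141]
 [229 229 229 229 229 227 228 220 126 125 153]
 [229 229 229 229 223 196 207 227 229 229 229]
 [229 229 229 223 171 157 145 207 229 229 229]
 [229 229 229 227 211 186 196 229 229 229 229]
 [229 229 229 229 229 229 229 229 229 229 229]
 [229 229 229 229 229 229 229 229 229 229 229]]
[[ 71  67  68  92  89  67  72  93 107 107 107 107 107 106 107 107]
 [107 104  92 106 101  68  70  84 107 107 107 106 107 107 107 107]
 [107 107 107 107 101  67  72  87 107 106 107 107 107 107 107 106]
 [107 107 106 107 102  74  72  87 107 107 107 107 107 106 107 107]
 [107 107 107 107 103  81  69  80 107 106 107 107 107 107 107 111]
 [107 107 107 107 102  80  68  75 107 107 106 107 107 107 107 141]
 [107 107 107 106 102  77  68  75 105 107 107 106 107 107 111 154]
 [107 107 107 107 104  89  68  73  95 107 107 108 107 111 154 229]
 [126 123 107 107 107 101  65  77 107 107 107 107 107 142 230 230]
 [229 220 126 123 107 103  83  90 106 107 107 107 107 142 230 229]
 [230 229 230 220 123 107 106 101 100 107 107 107 111 153 230 229]
 [229 229 230 230 226 194 146 122 107 107 107 111 154 230 229 229]
 [230 230 229 229 230 229 229 220 126 123 107 141 230 229 230 230]
 [230 230 230 230 230 230 230 229 230 220 126 154 230 230 229 229]
 [230 230 229 229 230 229 229 230 230 230 229 230 229 229 229 229]
 [229 229 230 230 230 230 229 230 229 229 230 229 230 229 229 229]]
```

The tip at about (302.5,193) lags a few mm short of the hole at (302.2,194). The pin has tilted a little in the grip from friction. I'll keep sliding, more lightly.

Call:
jog_arm:
  dp:
    - [0.001,0,-0.0002]
    - [0.001,0,0]
    - [0,0,0]
  twist: [0,0,0]

```text
time: 13.05
tool_pos: [555.9, -108.3, 122.8]
tcp_rot: [-3.142, 0.001, 0.361]
contact_force: [-2.8, -1.6, 4.5]
grip_width: 17.7
finger_force: 30.0
```

Call:
jog_arm:
  dp:
    - [0.001,0,0]
    - [0.0005,0,0]
    - [0,0,0]
  twist: [0,0,0]

```text
time: 13.42
tool_pos: [557.6, -107.3, 122.4]
tcp_rot: [-3.141, -0.0, 0.361]
contact_force: [0.8, -0.0, -1.4]
grip_width: 18.0
finger_force: 30.0
```

The force has vanished and z fell, so the tip has dropped in. I'll lower.

Call:
jog_arm:
  dp:
    - [0,0,0.0005]
    - [0,0,0.0005]
    - [0,0,0]
  twist: [0,0,0]

```text
time: 13.8
tool_pos: [557.6, -107.6, 121.9]
tcp_rot: [-3.142, -0.0, 0.361]
contact_force: [-0.0, 0.2, -1.3]
grip_width: 17.8
finger_force: 30.0
```

Call:
jog_arm:
  dp:
    - [0,0,0.0005]
    - [0,0,0.0005]
    - [0,0,0]
  twist: [0,0,0]

```text
time: 14.18
tool_pos: [557.6, -107.7, 121.0]
tcp_rot: [3.141, -0.0, 0.361]
contact_force: [-0.1, 0.8, -0.3]
grip_width: 17.6
finger_force: 30.0
```

Call:
jog_arm:
  dp:
    - [0,0,0.001]
    - [0,0,0.0005]
    - [0,0,0]
  twist: [0,0,0]

```text
time: 14.55
tool_pos: [557.6, -107.6, 119.4]
tcp_rot: [3.141, -0.0, 0.361]
contact_force: [1.7, 0.3, -1.1]
grip_width: 18.0
finger_force: 30.0
```

Call:
jog_arm:
  dp:
    - [0,0,0.001]
    - [0,0,0.0005]
    - [0,0,0]
  twist: [0,0,0]

```text
time: 14.92
tool_pos: [557.6, -107.6, 117.9]
tcp_rot: [3.141, -0.0, 0.361]
contact_force: [1.7, 1.4, 0.6]
grip_width: 17.9
finger_force: 30.0
```

Call:
jog_arm:
  dp:
    - [0.0005,0,0.0005]
    - [0.0003,0,0.0005]
    - [0,0,0]
  twist: [0,0,0]

```text
time: 15.3
tool_pos: [558.0, -107.4, 116.7]
tcp_rot: [-3.141, 0.001, 0.361]
contact_force: [0.7, 1.0, -0.8]
grip_width: 17.9
finger_force: 30.0
```

Call:
jog_arm:
  dp:
    - [0,0,0.0005]
    - [0,0,0.0005]
    - [0,0,0]
  twist: [0,0,0]

```text
time: 15.68
tool_pos: [558.2, -107.4, 115.8]
tcp_rot: [-3.142, 0.0, 0.361]
contact_force: [-0.3, -0.2, -0.7]
grip_width: 17.6
finger_force: 30.0
```

Call:
jog_arm:
  dp:
    - [0,0,0.001]
    - [0,0,0.001]
    - [0,0,0]
  twist: [0,0,0]

```text
time: 16.05
tool_pos: [558.2, -107.3, 113.8]
tcp_rot: [-3.142, 0.0, 0.361]
contact_force: [0.4, 0.3, -2.0]
grip_width: 18.0
finger_force: 30.0
```

Call:
jog_arm:
  dp:
    - [0,0,0.001]
    - [0,0,0.001]
    - [0,0,0]
  twist: [0,0,0]

```text
time: 16.42
tool_pos: [558.3, -107.4, 111.8]
tcp_rot: [3.142, -0.0, 0.361]
contact_force: [-0.3, 0.0, -1.0]
grip_width: 17.6
finger_force: 30.0
```

Call:
jog_arm:
  dp:
    - [0,0,0.001]
    - [0,0,0.001]
    - [0,0,0.001]
    - [0,0,0]
  twist: [0,0,0,0]

```text
time: 16.92
tool_pos: [558.3, -107.4, 108.8]
tcp_rot: [-3.142, 0.0, 0.361]
contact_force: [0.6, 1.0, -1.1]
grip_width: 17.9
finger_force: 30.0
```

Call:
jog_arm:
  dp:
    - [0,0,0.001]
    - [0,0,0.001]
    - [0,0,0.001]
    - [0,0,0]
  twist: [0,0,0,0]

```text
time: 17.42
tool_pos: [558.2, -107.4, 105.8]
tcp_rot: [-3.142, 0.0, 0.361]
contact_force: [-0.2, 0.0, -1.7]
grip_width: 18.0
finger_force: 30.0
```

Call:
jog_arm:
  dp:
    - [0,0,0.001]
    - [0,0,0.001]
    - [0,0,0.001]
    - [0,0,0]
  twist: [0,0,0,0]

```text
time: 17.92
tool_pos: [558.2, -107.4, 102.8]
tcp_rot: [3.142, 0.0, 0.361]
contact_force: [0.4, 0.4, -1.2]
grip_width: 18.0
finger_force: 30.0
```

Call:
jog_arm:
  dp:
    - [0,0,0.001]
    - [0,0,0.001]
    - [0,0,0]
  twist: [0,0,0]

```text
time: 18.3
tool_pos: [558.3, -107.4, 100.8]
tcp_rot: [-3.142, 0.0, 0.361]
contact_force: [0.2, 0.4, -1.6]
grip_width: 17.9
finger_force: 30.0
```

Call:
jog_arm:
  dp:
    - [0,0,0.0005]
    - [0,0,0.0005]
    - [0,0,0]
  twist: [0,0,0]

```text
time: 18.68
tool_pos: [558.3, -107.4, 99.9]
tcp_rot: [3.141, 0.0, 0.361]
contact_force: [0.6, 0.9, 0.1]
grip_width: 17.8
finger_force: 30.0
```

Call:
jog_arm:
  dp:
    - [0,0,0.0004]
    - [0,0,0.0003]
    - [0,0,0]
  twist: [0,0,0]

```text
time: 19.05
tool_pos: [558.3, -107.4, 99.2]
tcp_rot: [3.142, 0.0, 0.361]
contact_force: [0.0, 0.9, -0.2]
grip_width: 18.0
finger_force: 30.0
```

Call:
jog_arm:
  dp:
    - [0,0,0.0003]
    - [0,0,0.0003]
    - [0,0,0]
  twist: [0,0,0]

```text
time: 19.42
tool_pos: [558.3, -107.4, 98.6]
tcp_rot: [3.142, 0.0, 0.361]
contact_force: [-0.2, 0.0, -0.6]
grip_width: 17.8
finger_force: 30.0
```

Call:
jog_arm:
  dp:
    - [0,0,0.0003]
    - [0,0,0.0002]
    - [0,0,0]
  twist: [0,0,0]

```text
time: 19.8
tool_pos: [558.3, -107.4, 98.3]
tcp_rot: [3.141, -0.0, 0.361]
contact_force: [-0.6, 0.5, 2.2]
grip_width: 17.9
finger_force: 30.0
```

Call:
jog_arm:
  dp:
    - [0,0,0.0002]
    - [0,0,0.0002]
    - [0,0,0]
  twist: [0,0,0]

```text
time: 20.18
tool_pos: [558.4, -107.4, 98.1]
tcp_rot: [3.141, -0.0, 0.361]
contact_force: [-0.7, 0.8, 5.1]
grip_width: 17.8
finger_force: 30.0
```

Bottomed at the expected 25 mm with a light force. I'll release and retreat upward.

Call:
jog_arm:
  dp:
    - [0,0,0]
    - [0,0,0]
    - [0,0,0]
    - [0,0,0]
  twist: [0,0,0,0]
  jaw: 0.05

```text
time: 20.68
tool_pos: [558.2, -107.4, 97.6]
tcp_rot: [3.142, 0.0, 0.361]
contact_force: [-1.0, 0.3, 0.2]
grip_width: 49.2
finger_force: 0.0
```

Call:
jog_arm:
  dp:
    - [0,0,-0.005]
    - [0,0,-0.015]
    - [0,0,-0.03]
    - [0,0,-0.04]
    - [-0.03,0,-0.03]
    - [-0.05,0,0]
    - [-0.03,0,0]
    - [0,0,0]
    - [0,0,0]
  twist: [0,0,0,0,0,0,0,0,0]

```text
time: 21.8
tool_pos: [456.2, -146.3, 218.7]
tcp_rot: [3.14, -0.002, 0.36]
contact_force: [0.5, 0.6, 0.3]
grip_width: 50.0
finger_force: 0.0
```

```bash
python3 - <<'E'
from h import *
to(551,-110,123)
a=bot.capture("scene");b=bot.capture("wrist")
print("handle top expected",proj("scene",[552,-109,127]),proj("scene",[552,-109,43]))
cv2.imwrite("pics/c5.png",np.hstack([cv2.resize(a[140:220,262:342],(400,400),interpolation=3),cv2.resize(b[0:240,200:440],(400,400))]))
E
```

```text
pose [ 456.2 -146.3  218.7] yaw 0.3604 F [0.46 0.58 0.29] M [ 0.05 -0.02 -0.02] t 21.8 tool shift [101.6  -0.5  95.7] twist None
handle top expected (np.float64(301.3620712071552), np.float64(175.9546868912275)) (np.float64(302.549861732776), np.float64(194.06869814773492))
```

View pics/c5.png

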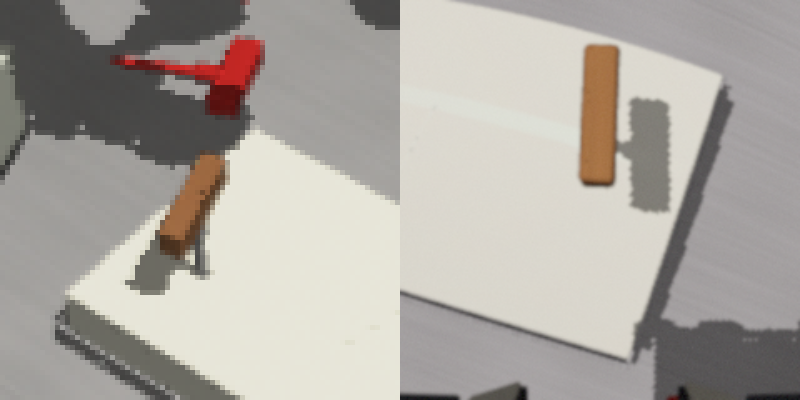

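The pin stands upright in the hole at scene (302,194), its handle free and the gripper well away. I'll hand in.

```bash
python3 -c "
from plant import bot
print(bot.close_job())"
```

```text
the job is handed in; nothing more can be done
None
```

The eel pin stands upright and released in the board's blind hole, pushed home until it bottomed about 25 mm down with readings of no more than about 7 N on the board, and the job is handed in (no verdict was returned).

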